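# Lay the standing file boxes in their issue trays

### The job

Put the thick standing file box in the wide raised tray and the thin one in the narrow raised tray, each lying on its plain back, labelled spine upward, foot end at the tray's tall stop, down on the tray's floor between the rails. Lay each box over on the worktop: pinch it, keep its foot edge on the worktop so that it pivots between the fingers while the gripper keeps pointing down, and only then lift it into its tray (you may first carry it upright to a free spot). Hold a box whenever it leans or is off the table, do not drop or topple it, and leave everything else where it is.

Things in the scene. Friction and masses are not known exactly. Their poses are not given: they have to be found in the camera images.
- thick_box: Thick file box: rigid, slim, closed, dark grey; 160 tall x 46 deep x 38 thick (mm), about 330 g. Starts standing on its small foot. Origin: centre of the foot. z: foot to top. x: from the spine (160 x 38 face at x -23, white labels, round steel pull near the foot) to the plain back (x +23). y: across the thickness; pinch it there. Centre of mass in its middle. Easily toppled.
- thin_box: Thin file box: rigid, slim, closed, dark grey; 160 tall x 46 deep x 24 thick (mm), about 220 g. Starts standing on its small foot. Origin: centre of the foot. z: foot to top. x: from the spine (160 x 24 face at x -23, white labels, round steel pull near the foot) to the plain back (x +23). y: across the thickness; pinch it there. Centre of mass in its middle. Easily toppled.
- wide_tray: Wide raised tray: fixed, grey steel, 186 long x 54 wide (mm), for the thick box. Origin: centre of its underside, on the worktop; x along the channel. Channel floor 25 above the worktop, 46 wide, 170 long (x -85 to +85); side rails rise 6 above the floor; tall stop at the foot end (-x) 20 above the floor; low lip at the head end (+x) 6 above it.
- narrow_tray: Narrow raised tray: fixed, grey steel, 186 long x 40 wide (mm), for the thin box. Origin: centre of its underside, on the worktop; x along the channel. Channel floor 25 above the worktop, 32 wide, 170 long (x -85 to +85); side rails rise 6 above the floor; tall stop at the foot end (-x) 20 above the floor; low lip at the head end (+x) 6 above it.
- thick_box_edge (a point): Middle of the thick box's foot-back edge, at (23, 0, 0) mm in the box's frame: the edge it pivots on when laid on its back; at the lower foot corner once it lies. Pinch near the top with the fingertips: while the box pivots, its top spine corner swings up between the fingers and needs room there. Axes as the box's.
- thick_box_top (a point): Centre of the thick box's top face, at (0, 0, 160) mm in its frame. Axes as the box's.
- thin_box_edge (a point): Middle of the thin box's foot-back edge, at (23, 0, 0) mm in the box's frame: the edge it pivots on when laid on its back; at the lower foot corner once it lies. Pinch near the top with the fingertips: while the box pivots, its top spine corner swings up between the fingers and needs room there. Axes as the box's.
- thin_box_top (a point): Centre of the thin box's top face, at (0, 0, 160) mm in its frame. Axes as the box's.
- paste_jar: Bystander: closed jar, 58 diameter, 75 tall (mm); origin at the centre of its underside; stands near the back side of the thick box.
- weight: Bystander: brass paper weight with knob, 54 diameter, 64 tall (mm); origin at the centre of its underside; stands near the back side of the thin box.
- date_stamp: Bystander: hand stamp with turned wooden handle, 28 x 28 base, 64 tall (mm); origin under its centre; beside the wide tray, near the foot end.
- ink_pad: Bystander: small black ink pad, 30 x 28 x 20 tall (mm); origin under its centre; beside the narrow tray, near the foot end.
- tape_roll: Bystander: roll of paper tape lying flat, 52 diameter, 20 tall (mm); origin under its centre; near the spine side of the thick box.
- sponge_block: Bystander: cork block 60 x 35 x 22 tall (mm), long side along its x, near the middle on the robot's side; origin under its centre.

How it is judged:
By the outcome, as a careful person would: the job done as asked, in the order asked, and still so for the second after the job is handed in, with the robot touching nothing.
It also fails if it takes over 72 s, if anything falls off the work surface, if the arm or the gripper's body presses on something with over 40 N, if the wrist force passes 120 N, or if a joint passes its speed limit or range.

### The arm

A 6-joint arm with a two-finger parallel gripper is mounted at the origin on the work surface. World frame = base frame: x ahead of the robot, y to its left, z up, the work surface at z = 0. Lengths are in m, angles in rad, forces in N, time in s.
With the tool pointing down it reaches from about 0.35 to 0.775 m from the base axis. Payload 5.5 kg.
Tool frame: the origin (TCP) lies between the finger pads; the fingertips stand 22 mm ahead of it and the grasp point (between the pads) lies 3 mm ahead of it; z points along the fingers, y is the line along which they close (so a half turn about z gives the same grasp; the last joint's range is limited). The gripper opens to 85 mm and grips with 20 to 120 N. Pads are 22 mm wide; open, the fingers measure 114 mm over their backs; the gripper's body (76 mm by 85 mm) begins 54 mm behind the grasp point. The pads swing forward as they close: fully open they stand 13 mm farther back than shut.
Start: joints at [-1.43, 0.313, 0.046, 1.304, 0, 1.431], TCP at [0.159, -0.553, 0.253] pointing down, gripper open.
Joint ranges: [-2.76, 2.76], [-0.86, 1.69], [-1.03, 1.26], [-2.2, 2.34], [-1.47, 1.5], [-3.14, 3.14]. Speed limits (rad/s): [2.57, 2.57, 3.14, 3.14, 3.14, 3.14].

### API

Orientations are given as a unit quaternion [w, x, y, z].
In Python, from workcell import env gives the robot as it stands.
- The arm moves only by the shell command python3 nudge.py 'ROWS' [OPENING] [FORCE]. ROWS is a JSON list of rows, 1 to 8 of them, each of 6 numbers: dx, dy, dz in m, then a rotation vector rx, ry, rz in rad; each row is the pose to reach, as a shift and turn from the pose commanded when the command began, along the tool's axes at that moment; what a row does not reach only later rows make up. A row lasts 1/8 s, in which the tool goes at most 0.0625 m and 0.188 rad, less where a joint would pass 70% of its speed; a pose out of reach is approached as far as the arm can. OPENING is the finger opening in m, set as the command begins (- or left out keeps the last). The fingers move at their own pace and stop on an object; FORCE is the grip in N (left out, the last holds). Time passes only in rows, so rows that do not move let the fingers close. It prints the time, the measured TCP pose, the force, the opening and the grip force at its end.
- env.get_state(): the state, without advancing time (a new reading comes with each control period).
- env.read_camera(name): name is "scene" or "top" or "wrist"; returns a dict with "image" (420x560x3 uint8, red, green, blue), "K" (3x3 intrinsics, pixels), "R" (3x3) and "t" (3): a world point X has camera coordinates R X + t. Camera axes: x right, y down, z forward; pixel columns grow to the right and rows downward; lengths in m; the calibration is good to about 2 mm. The wrist camera is an equidistant fisheye: a pixel r from the principal point sees the ray r / f radians off the axis. A picture is of the moment at which its call begins. There is no depth.
- env.hand_in(): hands the job in; it is judged then, once.
The state is a dict: "clock": time; "joint_pos": joint angles; "qvel": joint speeds; "tau": joint torques, N m; "tcp_pos": TCP position; "orientation": TCP orientation; "wrist_force": force on the tool from outside, world axes, zero at the start; "ft_torque": the same for the moment, N m; "finger_gap": finger opening in m; "grip_force": force on a finger pad.
Only numpy, scipy, OpenCV 4.12 (cv2) and the standard library are available. Lean on these libraries where they do the work, as an engineer would, in place of code of your own. Each camera call takes 0.05 s, during which the arm holds its last target. There are 200 camera calls.

## Working session

There is one attempt and no reset: what is moved stays moved. The work goes in short steps, Python scripts to look and compute and a shell command to move; the robot and the scene stay as the last step left them, time stands still between calls to the robot, and variables do not carry over. Pictures are saved under pics/ and viewed, at most 10 in all, crops included, and the job is handed in when it is done.

```bash
ls; mkdir -p pics; python3 - <<'E'
from workcell import env
import cv2,numpy as np,pickle
s=env.get_state();print(s['clock'],s['tcp_pos'],s['orientation'],s['finger_gap'])
d={}
for n in ("scene","top"):
    c=env.read_camera(n);d[n]=c
    cv2.imwrite(f'pics/{n}0.png',c['image'][:,:,::-1])
    print(n,c['K'].tolist(),np.round(c['R'],4).tolist(),c['t'])
pickle.dump(d,open('cams.pkl','wb'))
E
```

```text
nudge.py
pics
workcell.py
0.0 [ 0.15926473 -0.55198842  0.25239629] [-9.39746878e-04  9.90162836e-01  1.39916670e-01  1.26349294e-06] 0.08509182925468327
scene [[462.966797563216, 0.0, 280.5128747920499], [0.0, 462.966797563216, 207.05675422431855], [0.0, 0.0, 1.0]] [[0.7003, 0.7138, 0.0032], [0.5176, -0.5047, -0.6909], [-0.4916, 0.4855, -0.7229]] [-0.40524211 -0.20548287  1.53362565]
top [[434.33299704325265, 0.0, 292.56675587747014], [0.0, 434.33299704325265, 209.83513215275337], [0.0, 0.0, 1.0]] [[-0.0118, -0.9999, -0.0085], [-0.9981, 0.0123, -0.0599], [0.06, 0.0078, -0.9982]] [0.04286914 0.56015765 1.2019693 ]
```
View pics/scene0.png

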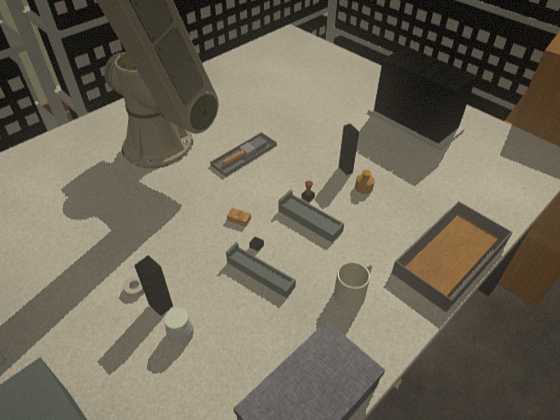

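View pics/top0.png

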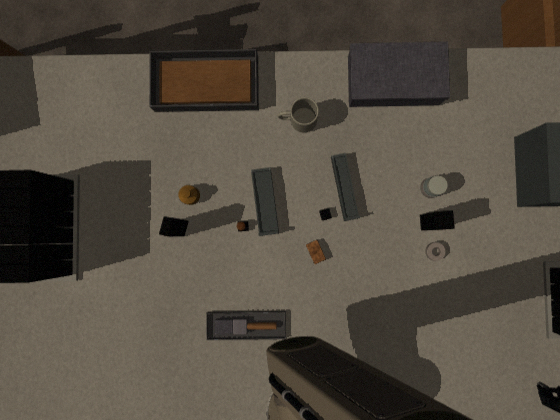

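The scene view shows the thick box at about (152,285) beside the white jar (177,323) and tape roll (132,287), and the thin box at (348,148) beside the brass weight (365,182). The top view shows the thick box at (437,220), the thin box at (174,227), the wide tray at (265,200) beside the stamp (243,226), and the narrow tray at (347,187) beside the ink pad (326,214).

```bash
cat > h.py <<'E'
import numpy as np,cv2,pickle
def load(): return pickle.load(open('cams.pkl','rb'))
def ray(c,p):
    d=np.linalg.inv(c['K'])@np.array([p[0],p[1],1.]);d=c['R'].T@d
    return -c['R'].T@c['t'],d/np.linalg.norm(d)
def plane(c,p,z):
    o,d=ray(c,p);return o+d*(z-o[2])/d[2]
def tri(c1,p1,c2,p2):
    o1,d1=ray(c1,p1);o2,d2=ray(c2,p2)
    s=np.linalg.lstsq(np.c_[d1,-d2],o2-o1,rcond=None)[0]
    a=o1+s[0]*d1;b=o2+s[1]*d2;return (a+b)/2,np.linalg.norm(a-b)
def proj(c,X):
    q=c['K']@(c['R']@np.asarray(X)+c['t']);return q[:2]/q[2]
E
python3 - <<'E'
from h import *
d=load()
def crop(n,x,y,w,h,k): 
    im=d[n]['image'][y:y+h,x:x+w,::-1]; return cv2.resize(im,None,fx=k,fy=k,interpolation=cv2.INTER_CUBIC)
T=[crop('top',150,180,66,66,4),crop('top',410,165,66,66,4),crop('top',240,150,66,66*1,4)]
T2=[crop('scene',325,115,66,66,4),crop('scene',120,250,66,66,4),crop('top',320,145,66,66,4)]
m=np.vstack([np.hstack(T),np.hstack(T2)])
m=np.clip(m.astype(float)*1.5,0,255).astype(np.uint8)
print(m.shape);cv2.imwrite('pics/m1.png',m)
E
```

```text
(528, 792, 3)
```

View pics/m1.png

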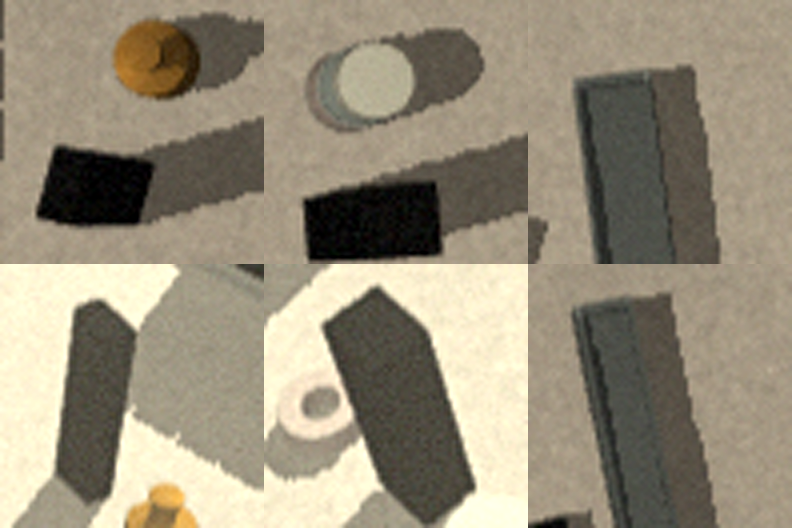

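The crops show the thin box's top as a black quad at roughly (160–188, 217–236) in the top view and the thick box's at (486→410+76..110 → 486/4 offsets), i.e. x 420–454, y 211–230; both spines face the robot, and the tray walls and shadows are clear.

```bash
python3 - <<'E'
from h import *
d=load()
for n in d: print(n,'cam at',np.round(-d[n]['R'].T@d[n]['t'],3))
def poly(n,x,y,w,h,f,k=4,eps=5):
    im=cv2.resize(d[n]['image'][y:y+h,x:x+w],None,fx=k,fy=k,interpolation=cv2.INTER_CUBIC)
    m=f(im.astype(int)).astype(np.uint8)*255
    cs=cv2.findContours(m,cv2.RETR_EXTERNAL,cv2.CHAIN_APPROX_NONE)[0]
    c=max(cs,key=cv2.contourArea)
    a=cv2.approxPolyDP(cv2.convexHull(c),eps,True)[:,0]
    return (a+.5)/k-.5+[x,y], cv2.contourArea(c)/k/k
V=lambda i:i.max(2)
P={}
P['thinT'],a=poly('top',150,200,60,50,lambda i:V(i)<32)
P['thickT'],b=poly('top',410,200,60,45,lambda i:V(i)<32)
P['thinS'],c=poly('scene',330,115,40,66,lambda i:V(i)<70)
P['thickS'],e=poly('scene',125,250,50,75,lambda i:V(i)<70)
for k in P: print(k,np.round(P[k],1).tolist())
for k in ('thinT','thickT'):
    print(k,[np.round(plane(d['top'],p,.16)[:2],3).tolist() for p in P[k]],'z0',[np.round(plane(d['top'],p,0)[:2],3).tolist() for p in P[k]])
for k in ('thinS','thickS'):
    print(k,[np.round(plane(d['scene'],p,.16)[:2],3).tolist() for p in P[k]],'z0',[np.round(plane(d['scene'],p,0)[:2],3).tolist() for p in P[k]])
# trays: greenish-grey: B > R
for nm,(x,y,w,h) in dict(wide=(240,155,60,90),narrow=(320,145,60,85)).items():
    q,a=poly('top',x,y,w,h,lambda i:(i[:,:,2]-i[:,:,0]>-4)&(V(i)>34),eps=6);
    print(nm,np.round(q,1).tolist(),[np.round(plane(d['top'],p,.031)[:2],3).tolist() for p in q])
E
```

```text
scene cam at [ 1.144 -0.559  0.968]
top cam at [0.488 0.027 1.234]
thinT [[163.4, 217.4], [187.6, 220.4], [184.4, 234.9], [168.6, 235.6], [159.4, 233.6]]
thickT [[452.4, 210.4], [452.9, 227.9], [421.1, 229.4], [420.1, 214.6], [434.4, 211.1]]
thinS [[349.9, 124.1], [358.4, 132.6], [351.9, 171.6], [346.4, 174.1], [339.1, 167.4], [343.4, 127.4]]
thickS [[147.6, 255.6], [160.9, 268.4], [171.9, 304.4], [160.4, 314.9], [148.9, 303.6], [134.6, 265.6]]
thinT [[0.537, 0.356], [0.529, 0.295], [0.493, 0.303], [0.492, 0.342], [0.497, 0.365]] z0 [[0.545, 0.405], [0.535, 0.335], [0.494, 0.345], [0.493, 0.389], [0.499, 0.416]]
thickT [[0.546, -0.359], [0.503, -0.359], [0.5, -0.281], [0.536, -0.28], [0.545, -0.315]] z0 [[0.555, -0.417], [0.505, -0.417], [0.502, -0.327], [0.544, -0.325], [0.553, -0.366]]
thinS [[0.497, 0.363], [0.54, 0.349], [0.633, 0.206], [0.63, 0.189], [0.599, 0.195], [0.494, 0.337]] z0 [[0.369, 0.545], [0.42, 0.528], [0.532, 0.358], [0.528, 0.337], [0.491, 0.345], [0.365, 0.514]]
thickS [[0.496, -0.328], [0.545, -0.327], [0.635, -0.362], [0.639, -0.392], [0.602, -0.394], [0.5, -0.363]] z0 [[0.368, -0.282], [0.427, -0.281], [0.535, -0.323], [0.539, -0.359], [0.494, -0.361], [0.372, -0.324]]
wide [[253.9, 169.9], [264.6, 168.9], [270.1, 170.9], [274.9, 205.1], [272.1, 208.4], [258.4, 202.6], [252.1, 172.1]] [[0.673, 0.143], [0.675, 0.113], [0.669, 0.097], [0.573, 0.085], [0.565, 0.093], [0.581, 0.131], [0.667, 0.148]]
narrow [[344.6, 154.1], [356.9, 213.9], [345.4, 212.6], [331.1, 157.4]] [[0.714, -0.111], [0.546, -0.142], [0.55, -0.11], [0.705, -0.073]]
```

```bash
cat >> h.py <<'E'
from scipy.spatial.transform import Rotation as Ro
def st():
    from workcell import env
    return env.get_state()
def to(p,yawdeg=None,s=None):
    """shift in tool axes from the measured pose to world point p (tool down, tool x at yaw)"""
    s=s or st();q=s['orientation'];R=Ro.from_quat([q[1],q[2],q[3],q[0]])
    d=R.inv().apply(np.array(p)-s['tcp_pos'])
    rv=np.zeros(3)
    if yawdeg is not None:
        y=np.radians(yawdeg);T=Ro.from_matrix(np.array([[np.cos(y),np.sin(y),0],[np.sin(y),-np.cos(y),0],[0,0,-1]]))
        rv=(R.inv()*T).as_rotvec()
    print('shift',np.round(d,4),'rot',np.round(rv,4));return d,rv
def fray(c,p):
    v=np.array([p[0]-c['K'][0,2],p[1]-c['K'][1,2]]);r=np.hypot(*v);th=r/c['K'][0,0]
    d=np.array([*(v/r*np.sin(th)),np.cos(th)]);return -c['R'].T@c['t'],c['R'].T@d
def fproj(c,X):
    q=c['R']@np.asarray(X)+c['t'];r=np.hypot(q[0],q[1]);th=np.arctan2(r,q[2])
    return c['K'][:2,2]+q[:2]/r*th*c['K'][0,0]
def fplane(c,p,z):
    o,d=fray(c,p);return o+d*(z-o[2])/d[2]
def tri2(o1,d1,o2,d2):
    s=np.linalg.lstsq(np.c_[d1,-d2],o2-o1,rcond=None)[0]
    a=o1+s[0]*d1;b=o2+s[1]*d2;return (a+b)/2,np.linalg.norm(a-b)
E
python3 - <<'E'
from h import *
to((.45,-.25,.34),0)
E
```

```text
shift [ 0.3631 -0.2098 -0.0871] rot [-0.0016  0.      0.2809]
```

```bash
python3 nudge.py '[[0.03,-0.02,-0.03,0,0,0.04],[0.08,-0.05,-0.06,0,0,0.08],[0.13,-0.08,-0.087,0,0,0.13],[0.18,-0.11,-0.087,0,0,0.18],[0.23,-0.14,-0.087,0,0,0.22],[0.28,-0.17,-0.087,0,0,0.26],[0.33,-0.195,-0.087,0,0,0.28],[0.363,-0.21,-0.087,0,0,0.281]]' 0.085
python3 nudge.py '[[0,0,0,0,0,0],[0,0,0,0,0,0],[0,0,0,0,0,0]]'
python3 - <<'E'
from h import *
from workcell import env
c=env.read_camera('wrist');pickle.dump(c,open('w1.pkl','wb'))
cv2.imwrite('pics/w1.png',c['image'][:,:,::-1]);print(np.round(-c['R'].T@c['t'],3),np.round(c['R'],2).tolist(),c['K'][0],st()['tcp_pos'])
E
```

```text
clock: 1.1
tcp_pos: [0.4512, -0.248, 0.3401]
orientation: [-0.0, 1.0, 0.001, -0.0]
wrist_force: [-0.3, -1.2, 0.5]
finger_gap: 0.0853
grip_force: 0.0
clock: 1.48
tcp_pos: [0.4492, -0.2509, 0.3402]
orientation: [0.0, 1.0, -0.001, -0.0]
wrist_force: [0.6, -0.5, 0.1]
finger_gap: 0.085
grip_force: 0.0
[ 0.529 -0.25   0.461] [[-0.0, -1.0, -0.0], [-0.95, 0.0, 0.31], [-0.31, 0.0, -0.95]] [325.1922621    0.         282.94714722] [ 0.44919461 -0.25095797  0.34026408]
```

View pics/w1.png

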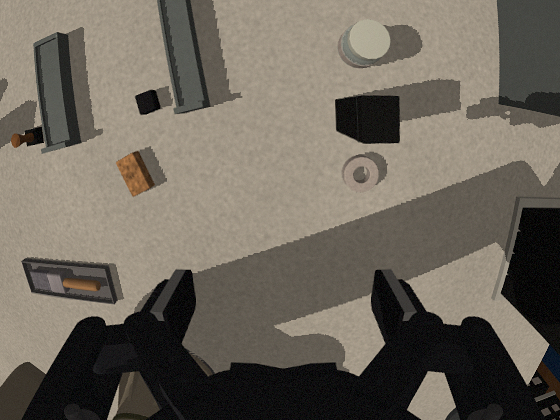

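The wrist view shows the thick box's top quad at about (362–400, 96–143), the jar at (368,40), the tape roll at (361,173), the narrow tray's stop end at (195,105), the wide tray's stop end at (60,147), the ink pad at (148,101) and the cork block at (135,173).

```bash
python3 - <<'E'
from h import *
c=pickle.load(open('w1.pkl','rb'));t=load()['top']
def crop(im,x,y,w,h,k): return cv2.resize(im[y:y+h,x:x+w,::-1],None,fx=k,fy=k,interpolation=cv2.INTER_CUBIC)
m=np.hstack([crop(c['image'],25,20,75,145,4),crop(c['image'],145,0,105,145,4)])[:580]
m=np.clip(m.astype(float)*1.6,0,255).astype(np.uint8);cv2.imwrite('pics/m2.png',m);print(m.shape)
E
```

```text
(580, 720, 3)
```

View pics/m2.png

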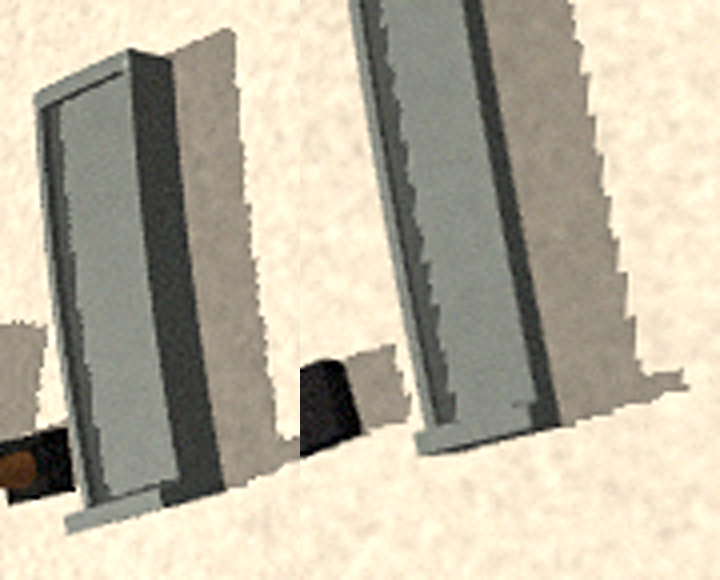

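```bash
cat >> h.py <<'E'
def poly(im,x,y,w,h,f,k=4,eps=4):
    i=cv2.resize(im[y:y+h,x:x+w],None,fx=k,fy=k,interpolation=cv2.INTER_CUBIC).astype(int)
    cs=cv2.findContours(f(i).astype(np.uint8)*255,cv2.RETR_EXTERNAL,cv2.CHAIN_APPROX_NONE)[0]
    c=max(cs,key=cv2.contourArea)
    return (cv2.approxPolyDP(cv2.convexHull(c),eps,True)[:,0]+.5)/k-.5+[x,y]
V=lambda i:i.max(2)
E
python3 - <<'E'
from h import *
c=pickle.load(open('w1.pkl','rb'));d=load();t=d['top'];s=d['scene']
q=poly(c['image'],325,85,90,68,lambda i:V(i)<36)
for p in q: print(np.round(p,1),'z.16',np.round(fplane(c,p,.16)[:2],4),'z0',np.round(fplane(c,p,0)[:2],4))
# triangulate top corners: right ones against the top picture
top=[(452.4,210.4),(452.9,227.9)]
R=sorted(q.tolist(),key=lambda p:-p[0])[:2];R.sort(key=lambda p:p[1])
for a,b in zip(R,top): print(a,np.round(tri2(*fray(c,a),*ray(t,b))[0],4),tri2(*fray(c,a),*ray(t,b))[1])
# jar, tape
for n,(x,y,w,h),z in (('jar',(335,12,60,60),.075),):
    m=poly(c['image'],x,y,w,h,lambda i:i.min(2)>150,eps=3);m=m.mean(0);print(n,m,fplane(c,m,z))
E
```

```text
[335.1  99.9] z.16 [ 0.5371 -0.2973] z0 [ 0.5412 -0.3226]
[360.9  95.4] z.16 [ 0.5424 -0.3215] z0 [ 0.5493 -0.3596]
[397.6  95.9] z.16 [ 0.5443 -0.3578] z0 [ 0.5523 -0.4152]
[398.9 109.1] z.16 [ 0.5317 -0.3595] z0 [ 0.5329 -0.4178]
[398.1 141.6] z.16 [ 0.5002 -0.3603] z0 [ 0.4847 -0.4191]
[364.6 142.6] z.16 [ 0.4979 -0.3265] z0 [ 0.4811 -0.3673]
[337.1 130.4] z.16 [ 0.5086 -0.2997] z0 [ 0.4976 -0.3263]
[398.875, 109.125] [ 0.5294 -0.2511  0.4594] 0.0015232508183482955
[398.125, 141.625] [ 0.5023 -0.3518  0.182 ] 0.0007328364816213068
jar [364.58928571  39.71428571] [ 0.61495428 -0.34603021  0.075     ]
```

```bash
python3 - <<'E'
from h import *
c=pickle.load(open('w1.pkl','rb'));d=load()
for a,b in (((364.6,142.6),(147.6,255.6)),((360.9,95.4),(160.9,268.4))): print(tri2(*fray(c,a),*ray(d['scene'],b)))
to((.517,-.342,.141),4.5)
E
```

```text
(array([ 0.4972336 , -0.3273143 ,  0.16012903]), np.float64(0.0021281468638879152))
(array([ 0.54189179, -0.32412101,  0.15389615]), np.float64(0.002680870855177693))
shift [0.068  0.0909 0.1993] rot [ 0.0001  0.0002 -0.0805]
```

```bash
python3 nudge.py '[[0.03,0.04,0,0,0,-0.03],[0.055,0.075,0,0,0,-0.06],[0.067,0.092,0.02,0,0,-0.08],[0.067,0.092,0.06,0,0,-0.08],[0.067,0.092,0.11,0,0,-0.08],[0.067,0.092,0.16,0,0,-0.08],[0.067,0.092,0.19,0,0,-0.08],[0.067,0.092,0.199,0,0,-0.08]]' 0.085
python3 nudge.py '[[0,0,0,0,0,0],[0,0,0,0,0,0]]'
python3 - <<'E'
from h import *
from workcell import env
c=env.read_camera('wrist');pickle.dump(c,open('w2.pkl','wb'))
cv2.imwrite('pics/w2.png',c['image'][:,:,::-1]);print(st()['tcp_pos'])
E
```

```text
clock: 2.52
tcp_pos: [0.5151, -0.3421, 0.139]
orientation: [-0.001, 0.999, 0.039, -0.002]
wrist_force: [-0.8, -0.5, 0.3]
finger_gap: 0.085
grip_force: 0.0
clock: 2.78
tcp_pos: [0.5177, -0.3432, 0.1432]
orientation: [0.001, 0.999, 0.04, 0.001]
wrist_force: [0.0, -1.0, 0.2]
finger_gap: 0.0853
grip_force: 0.0
[ 0.51775026 -0.34310407  0.14323172]
```

View pics/w2.png

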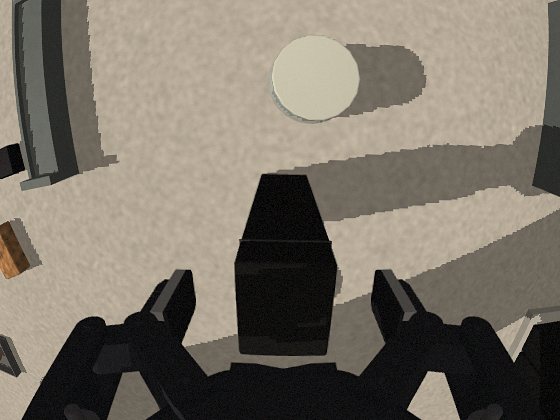

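The wrist view shows the box centred (columns 235–336) between the fingers (about 180 and 390), square to them, its plain back facing the jar.

```bash
python3 nudge.py '[[0,0,0,0,0,0],[0,0,0,0,0,0],[0,0,0,0,0,0],[0,0,0,0,0,0],[0,0,0,0,0,0]]' 0.025 35; python3 nudge.py '[[0,0,0,0,0,0],[0,0,0,0,0,0],[0,0,-0.015,0,0,0],[0,0,-0.04,0,0,0]]'
python3 - <<'E'
from h import *
to((.446,-.22,.185),0)
E
```

```text
clock: 3.45
tcp_pos: [0.5172, -0.3425, 0.1418]
orientation: [0.001, 0.999, 0.04, 0.0]
wrist_force: [0.0, -0.9, 3.0]
finger_gap: 0.0379
grip_force: 35.7
clock: 3.95
tcp_pos: [0.5154, -0.3407, 0.1798]
orientation: [-0.002, 0.999, 0.04, -0.002]
wrist_force: [-0.3, -0.6, -4.7]
finger_gap: 0.0377
grip_force: 35.5
shift [-0.0596 -0.1259 -0.0044] rot [-0.0043  0.0043  0.0799]
```

```bash
python3 nudge.py '[[-0.01,-0.02,0,0,0,0.01],[-0.025,-0.05,0,0,0,0.03],[-0.04,-0.08,0,0,0,0.05],[-0.055,-0.11,0,0,0,0.07],[-0.06,-0.126,0,0,0,0.08],[-0.06,-0.126,0.01,0,0,0.08],[-0.06,-0.126,0.03,0,0,0.08],[-0.06,-0.126,0.036,0,0,0.08]]'
python3 nudge.py '[[0,0,0.002,0,0,0],[0,0,0.004,0,0,0],[0,0,0.005,0,0,0],[0,0,0.005,0,0,0]]'
```

```text
clock: 4.95
tcp_pos: [0.4468, -0.2216, 0.1437]
orientation: [-0.001, 1.0, -0.0, -0.001]
wrist_force: [-0.7, -0.2, -3.1]
finger_gap: 0.0377
grip_force: 36.2
clock: 5.45
tcp_pos: [0.4476, -0.2219, 0.1418]
orientation: [0.001, 1.0, -0.0, 0.001]
wrist_force: [-1.5, 0.4, 5.0]
finger_gap: 0.0378
grip_force: 36.6
```

```bash
python3 nudge.py '[[0.012,0,-0.0015,0,0,0],[0.0245,0,-0.0022,0,0,0],[0.037,0,-0.0017,0,0,0],[0.0492,0,-0.0002,0,0,0],[0.0614,0,0.0024,0,0,0],[0.0733,0,0.006,0,0,0],[0.0733,0,0.006,0,0,0]]' - 25
python3 - <<'E'
from h import *
from workcell import env
for n in('wrist','scene'):
    c=env.read_camera(n);cv2.imwrite(f'pics/p_{n}.png',c['image'][:,:,::-1])
    if n=='scene': i=c['image'][200:410,60:340,::-1]
    else: j=c['image'][:,:,::-1]
cv2.imwrite('pics/p1.png',np.hstack([cv2.resize(i,(400,300)),cv2.resize(j,(400,300))]))
E
```

```text
clock: 6.32
tcp_pos: [0.5258, -0.2223, 0.1386]
orientation: [0.002, 1.0, 0.001, 0.005]
wrist_force: [3.6, 2.5, 16.7]
finger_gap: 0.0379
grip_force: 28.1
```

View pics/p1.png

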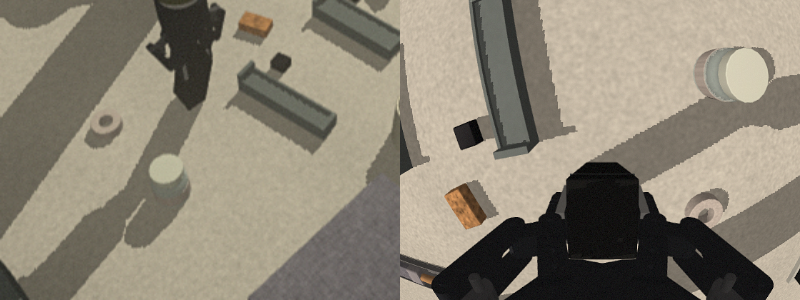

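```bash
python3 - <<'E'
from h import *
from workcell import env
s=st();print(s['tcp_pos'],s['wrist_force'],s['grip_force'])
c=env.read_camera('wrist');pickle.dump(c,open('w3.pkl','wb'))
w2=pickle.load(open('w2.pkl','rb'))
im=c['image'];g=im.max(2).astype(int)
print([(r,g[r,255:310].mean().round(1)) for r in range(215,375,4)])
E
python3 nudge.py '[[0,0,0,0,0,0],[0,0,0,0,0,0]]'
```

```text
[ 0.52571308 -0.22231911  0.13863722] [ 2.40362222  2.07778997 16.46053446] 28.09609830379486
[(215, np.float64(158.1)), (219, np.float64(150.5)), (223, np.float64(140.9)), (227, np.float64(76.2)), (231, np.float64(18.3)), (235, np.float64(14.0)), (239, np.float64(14.3)), (243, np.float64(41.2)), (247, np.float64(13.3)), (251, np.float64(19.6)), (255, np.float64(21.6)), (259, np.float64(19.4)), (263, np.float64(18.2)), (267, np.float64(17.2)), (271, np.float64(18.4)), (275, np.float64(18.0)), (279, np.float64(17.4)), (283, np.float64(18.4)), (287, np.float64(18.0)), (291, np.float64(18.1)), (295, np.float64(18.5)), (299, np.float64(18.9)), (303, np.float64(18.3)), (307, np.float64(19.3)), (311, np.float64(18.5)), (315, np.float64(17.5)), (319, np.float64(18.8)), (323, np.float64(18.4)), (327, np.float64(19.2)), (331, np.float64(17.4)), (335, np.float64(19.8)), (339, np.float64(17.4)), (343, np.float64(17.9)), (347, np.float64(19.2)), (351, np.float64(18.5)), (355, np.float64(19.4)), (359, np.float64(22.5)), (363, np.float64(165.6)), (367, np.float64(60.6)), (371, np.float64(20.1))]
clock: 6.72
tcp_pos: [0.5256, -0.2223, 0.1387]
orientation: [0.001, 1.0, 0.0, 0.006]
wrist_force: [3.0, 2.9, 15.1]
finger_gap: 0.0377
grip_force: 28.0
```

```bash
python3 - <<'E'
from h import *
w1=pickle.load(open('w1.pkl','rb'));w2=pickle.load(open('w2.pkl','rb'));w3=pickle.load(open('w3.pkl','rb'))
for n,c,rows in (('w2',w2,(175,241,355)),('w3',w3,(228,243,362))):
    g=c['image'].max(2).astype(int)
    C=-c['R'].T@c['t'];print(n,'cam',np.round(C,4))
    for r in rows:
        o,d=fray(c,(284,r));print(r,'dir x/z',np.round(np.degrees(np.arctan2(-d[0],-d[2])),2),'at .16',fplane(c,(284,r),.16)[:2].round(4),'at 0',fplane(c,(284,r),0)[:2].round(4))
g=w2['image'].max(2).astype(int);print([(r,int(g[r,265:300].mean())) for r in list(range(166,184,2))+list(range(234,246,2))+list(range(345,362,2))])
E
```

```text
w2 cam [ 0.5972 -0.3353  0.2641]
175 dir x/z 11.71 at .16 [ 0.5757 -0.3375] at 0 [ 0.5425 -0.341 ]
241 dir x/z 23.31 at .16 [ 0.5524 -0.3394] at 0 [ 0.4835 -0.3458]
355 dir x/z 43.38 at .16 [ 0.4989 -0.3438] at 0 [ 0.3477 -0.3569]
w3 cam [ 0.6045 -0.2206  0.2602]
228 dir x/z 20.6 at .16 [ 0.5668 -0.2212] at 0 [ 0.5067 -0.2222]
243 dir x/z 23.24 at .16 [ 0.5614 -0.2212] at 0 [ 0.4927 -0.2223]
362 dir x/z 44.21 at .16 [ 0.507  -0.2214] at 0 [ 0.3514 -0.2227]
[(166, 183), (168, 174), (170, 137), (172, 132), (174, 62), (176, 13), (178, 13), (180, 12), (182, 12), (234, 12), (236, 13), (238, 12), (240, 29), (242, 14), (244, 12), (345, 25), (347, 25), (349, 25), (351, 25), (353, 24), (355, 41), (357, 117), (359, 114), (361, 114)]
```

```bash
python3 nudge.py '[[0.007,0,0.002,0,0,0],[0.014,0,0.004,0,0,0],[0.021,0,0.006,0,0,0],[0.028,0,0.008,0,0,0],[0.039,0,0.013,0,0,0],[0.05,0,0.018,0,0,0],[0.05,0,0.018,0,0,0]]' - 20
python3 - <<'E'
from h import *
from workcell import env
c=env.read_camera('wrist');pickle.dump(c,open('w4.pkl','wb'))
g=c['image'].max(2).astype(int);v=[int(g[r,265:300].mean()) for r in range(200,380)]
print([(200+i,a) for i,a in enumerate(v) if i and abs(a-v[i-1])>10]);s=st();print(s['tcp_pos'],s['wrist_force'],-c['R'].T@c['t'])
E
```

```text
clock: 7.6
tcp_pos: [0.5753, -0.222, 0.1187]
orientation: [0.001, 1.0, 0.001, 0.004]
wrist_force: [4.3, -0.4, 6.5]
finger_gap: 0.0376
grip_force: 27.0
[(232, 148), (233, 57), (234, 16), (352, 6), (353, 166), (354, 215), (366, 150), (367, 88), (368, 29)]
[ 0.57525213 -0.22204811  0.11879017] [4.89391638 0.58183606 6.6202887 ] [ 0.65438142 -0.22036494  0.24010206]
```

```bash
python3 nudge.py '[[0.007,0,0.004,0,0,0],[0.014,0,0.009,0,0,0],[0.023,0,0.018,0,0,0],[0.032,0,0.027,0,0,0],[0.039,0,0.037,0,0,0],[0.046,0,0.047,0,0,0],[0.052,0,0.058,0,0,0],[0.057,0,0.069,0,0,0]]' - 20
python3 nudge.py '[[0.002,0,0.006,0,0,0],[0.004,0,0.012,0,0,0],[0.005,0,0.016,0,0,0],[0.006,0,0.018,0,0,0],[0.006,0,0.018,0,0,0]]'
```

```text
clock: 8.65
tcp_pos: [0.628, -0.2214, 0.0465]
orientation: [0.0, 1.0, 0.0, 0.0]
wrist_force: [2.6, -0.6, 1.6]
finger_gap: 0.0379
grip_force: 26.4
clock: 9.28
tcp_pos: [0.6321, -0.2211, 0.0286]
orientation: [-0.0, 1.0, -0.0, -0.001]
wrist_force: [-1.6, 0.0, -1.2]
finger_gap: 0.0377
grip_force: 26.0
```

```bash
python3 nudge.py '[[0,0,0.001,0,0,0],[0,0,0.002,0,0,0],[0,0,0.002,0,0,0]]'
python3 - <<'E'
from h import *
from workcell import env
d={}
for n in('wrist','scene'): d[n]=env.read_camera(n)
pickle.dump(d,open('w5.pkl','wb'))
i=d['scene']['image'][200:350,130:330,::-1];j=d['wrist']['image'][:,:,::-1]
cv2.imwrite('pics/p2.png',np.hstack([cv2.resize(i,(400,300),interpolation=cv2.INTER_CUBIC),cv2.resize(j,(400,300))]))
E
```

```text
clock: 9.65
tcp_pos: [0.633, -0.2213, 0.0272]
orientation: [-0.0, 1.0, -0.0, -0.0]
wrist_force: [-1.1, 0.4, -0.3]
finger_gap: 0.0377
grip_force: 26.1
```

View pics/p2.png

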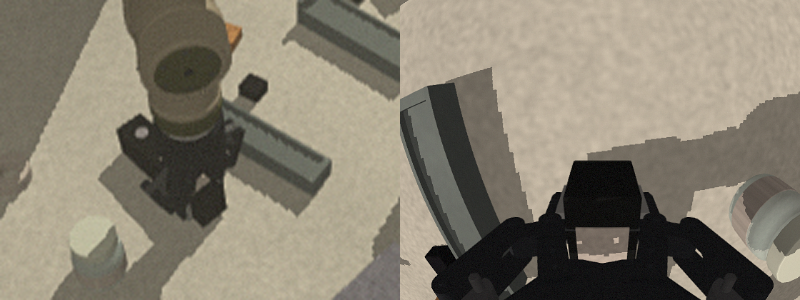

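Scene crop shows the box lying under the gripper; in the wrist view its head end face spans rows 162–228 and the label patch on the spine faces up below it. I'll check flatness numerically.

```bash
python3 - <<'E'
from h import *
c=pickle.load(open('w5.pkl','rb'))['wrist']
g=c['image'].max(2).astype(int);v=[int(g[r,268:300].mean()) for r in range(200,380)]
print([(200+i,a) for i,a in enumerate(v) if i and abs(a-v[i-1])>10])
R=[200+i for i,a in enumerate(v) if i and abs(a-v[i-1])>10]
print('bottom',fplane(c,(284,R[0]),0),'spine',fplane(c,(284,320),.046))
for r in R: print(r,fplane(c,(284,r),0)[0].round(4),fplane(c,(284,r),.046)[0].round(4))
E
```

```text
[(211, 159), (212, 139), (213, 122), (224, 86), (225, 34), (226, 11), (318, 68), (319, 93), (320, 118), (355, 133), (357, 169), (359, 191), (366, 150), (367, 86), (368, 26)]
bottom [ 0.66442868 -0.22038285  0.        ] spine [ 0.63516693 -0.22033571  0.046     ]
211 0.6644 0.6796
212 0.6639 0.6793
213 0.6634 0.6789
224 0.6578 0.675
225 0.6573 0.6747
226 0.6567 0.6743
318 0.6013 0.6362
319 0.6006 0.6357
320 0.5999 0.6352
355 0.5723 0.6161
357 0.5705 0.6149
359 0.5687 0.6137
366 0.5624 0.6093
367 0.5615 0.6087
368 0.5605 0.608
```

```bash
python3 nudge.py '[[0,0,0.001,0,0,0],[0,0,0.002,0,0,0],[0,0,0.002,0,0,0]]'
```

```text
clock: 10.12
tcp_pos: [0.6338, -0.2215, 0.0254]
orientation: [0.0, 1.0, -0.0, 0.0]
wrist_force: [-0.4, 0.2, -0.6]
finger_gap: 0.0375
grip_force: 26.2
```

```bash
python3 nudge.py '[[-0.001,0,0.001,0,0,0],[-0.001,0,0.002,0,0,0],[-0.001,0,0.002,0,0,0]]'
python3 - <<'E'
from h import *
from workcell import env
c=env.read_camera('wrist')
g=c['image'].max(2).astype(int);v=[int(g[r,268:300].mean()) for r in range(200,380)]
R=[200+i for i,a in enumerate(v) if i and abs(a-v[i-1])>10];print(R, [fplane(c,(284,r),0)[0].round(4) for r in (R)])
E
```

```text
clock: 10.5
tcp_pos: [0.6331, -0.2217, 0.0237]
orientation: [0.0, 1.0, -0.0, 0.001]
wrist_force: [2.6, 0.5, 1.0]
finger_gap: 0.0379
grip_force: 26.2
[212, 213, 214, 215, 225, 226, 316, 317, 318, 357, 358, 359, 366, 367, 368] [np.float64(0.6651), np.float64(0.6646), np.float64(0.6641), np.float64(0.6637), np.float64(0.6586), np.float64(0.6581), np.float64(0.6055), np.float64(0.6048), np.float64(0.6041), np.float64(0.5741), np.float64(0.5732), np.float64(0.5724), np.float64(0.5662), np.float64(0.5653), np.float64(0.5644)]
```

```bash
python3 nudge.py '[[0,0,0,0,0,0],[0,0,0,0,0,0],[0,0,0,0,0,0]]' 0.048 20; python3 nudge.py '[[0,0,-0.02,0,0,0],[0,0,-0.06,0,0,0],[-0.03,0,-0.11,0,0,0],[-0.08,0,-0.16,0,0,0],[-0.13,0,-0.2,0,0,0],[-0.16,0,-0.22,0,0,0],[-0.16,0,-0.22,0,0,0],[-0.16,0,-0.22,0,0,0]]'
python3 - <<'E'
from h import *
from workcell import env
c=env.read_camera('wrist');pickle.dump(c,open('w6.pkl','wb'))
j=np.clip(c['image'][:,:,::-1].astype(float)*1.3,0,255).astype(np.uint8);cv2.imwrite('pics/w6.png',j)
E
```

```text
clock: 10.92
tcp_pos: [0.632, -0.2214, 0.0231]
orientation: [-0.0, 1.0, -0.0, -0.0]
wrist_force: [-0.7, -0.1, 0.9]
finger_gap: 0.0482
grip_force: 0.0
clock: 11.92
tcp_pos: [0.4727, -0.2215, 0.2431]
orientation: [0.0, 1.0, -0.0, 0.0]
wrist_force: [-0.1, -0.6, 0.3]
finger_gap: 0.048
grip_force: 0.0
```

View pics/w6.png

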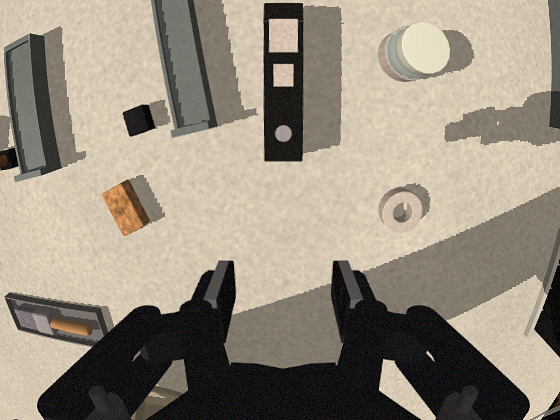

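The wrist view shows the thick box lying flat, spine with labels and pull up, over columns 264–303 and rows 3–161, foot end towards the robot and clear of the narrow tray and jar.

```bash
python3 nudge.py '[[0.01,-0.03,-0.02,0,0,0],[0.02,-0.08,-0.04,0,0,0],[0.025,-0.13,-0.06,0,0,0],[0.03,-0.18,-0.08,0,0,0],[0.03,-0.22,-0.09,0,0,0],[0.03,-0.22,-0.09,0,0,0],[0.03,-0.22,-0.09,0,0,0]]'
python3 - <<'E'
from h import *
from workcell import env
c=env.read_camera('wrist');pickle.dump(c,open('w7.pkl','wb'))
cv2.imwrite('pics/w7.png',c['image'][:,:,::-1])
f=lambda i:(i[:,:,2]-i[:,:,0]>-3)&(V(i)>45)
g=c['image'].astype(int);m=f(g);n,l,s,ce=cv2.connectedComponentsWithStats(m.astype(np.uint8))
for k in range(1,n):
    if s[k,4]>300: print(s[k],ce[k])
for X in ((.55,-.126,.03),(.71,-.09,.03),(.67,.12,.03),(.57,.1,.03)): print(fproj(c,X))
b=poly(pickle.load(open('w6.pkl','rb'))['image'],255,0,60,168,lambda i:V(i)<40);c6=pickle.load(open('w6.pkl','rb'))
for p in b: print('box',p,fplane(c6,p,.046)[:2].round(4),fplane(c6,p,0)[:2].round(4))
E
```

```text
clock: 12.85
tcp_pos: [0.5028, -0.0013, 0.3318]
orientation: [0.0, 1.0, 0.0, -0.001]
wrist_force: [-0.1, -0.3, 0.1]
finger_gap: 0.048
grip_force: 0.0
[378.06905874 134.62712386]
[353.02929715  14.86017327]
[190.96986947  45.05021653]
[206.58029037 118.51197669]
box [301.375   3.125] [ 0.6588 -0.2378] [ 0.6742 -0.2404]
box [302.625  22.375] [ 0.6383 -0.2389] [ 0.6507 -0.2417]
box [301.125 159.875] [ 0.5013 -0.2381] [ 0.4939 -0.2406]
box [265.125 160.125] [ 0.5011 -0.2025] [ 0.4936 -0.2   ]
box [263.875 135.125] [ 0.5259 -0.2016] [ 0.5221 -0.1989]
box [264.125   3.875] [ 0.658 -0.202] [ 0.6733 -0.1994]
```

```bash
python3 - <<'E'
from h import *
c=pickle.load(open('w7.pkl','rb'));g=c['image']
h=cv2.cvtColor(g,cv2.COLOR_RGB2HSV)
for r in (40,80,120): 
    print(r,[(x,g[r,x].tolist()) for x in range(165,235,5)]);print(r,[(x,g[r,x].tolist()) for x in range(330,400,5)])
E
```

```text
40 [(165, [166, 156, 138]), (170, [169, 157, 140]), (175, [160, 151, 133]), (180, [163, 152, 137]), (185, [175, 164, 146]), (190, [155, 145, 129]), (195, [86, 90, 87]), (200, [89, 90, 86]), (205, [97, 100, 94]), (210, [76, 71, 63]), (215, [100, 94, 84]), (220, [99, 94, 83]), (225, [100, 96, 83]), (230, [94, 89, 80])]
40 [(330, [164, 155, 137]), (335, [169, 155, 139]), (340, [152, 143, 126]), (345, [73, 72, 67]), (350, [57, 59, 56]), (355, [94, 98, 90]), (360, [88, 91, 85]), (365, [94, 96, 90]), (370, [90, 92, 87]), (375, [92, 91, 85]), (380, [106, 98, 88]), (385, [97, 89, 79]), (390, [94, 88, 79]), (395, [164, 153, 136])]
80 [(165, [168, 157, 138]), (170, [168, 156, 140]), (175, [47, 49, 46]), (180, [53, 55, 50]), (185, [90, 93, 87]), (190, [89, 91, 85]), (195, [92, 92, 86]), (200, [91, 92, 86]), (205, [92, 93, 87]), (210, [95, 96, 90]), (215, [36, 39, 37]), (220, [101, 94, 83]), (225, [108, 99, 91]), (230, [105, 98, 86])]
80 [(330, [167, 156, 139]), (335, [158, 146, 132]), (340, [163, 154, 138]), (345, [166, 155, 139]), (350, [73, 74, 72]), (355, [92, 94, 87]), (360, [46, 50, 45]), (365, [90, 92, 86]), (370, [93, 95, 89]), (375, [89, 93, 85]), (380, [83, 86, 81]), (385, [102, 95, 87]), (390, [101, 93, 84]), (395, [102, 93, 83])]
120 [(165, [176, 163, 146]), (170, [161, 151, 136]), (175, [166, 156, 140]), (180, [67, 69, 65]), (185, [54, 55, 51]), (190, [89, 91, 86]), (195, [90, 92, 86]), (200, [92, 93, 87]), (205, [93, 94, 88]), (210, [93, 93, 87]), (215, [90, 90, 85]), (220, [38, 38, 37]), (225, [103, 94, 85]), (230, [98, 94, 83])]
120 [(330, [165, 155, 138]), (335, [91, 86, 78]), (340, [97, 91, 83]), (345, [166, 155, 137]), (350, [162, 151, 134]), (355, [87, 85, 78]), (360, [90, 93, 84]), (365, [52, 54, 50]), (370, [90, 91, 84]), (375, [90, 91, 85]), (380, [87, 90, 85]), (385, [70, 73, 68]), (390, [102, 97, 87]), (395, [101, 93, 85])]
```

```bash
cat > tray.py <<'E'
from h import *
def mask(c):
    b=cv2.GaussianBlur(c['image'].astype(np.float32),(0,0),1.0)
    return ((b[:,:,1]-b[:,:,0]>-2.8)&(b.max(2)<125)).astype(np.uint8)
def run(f,boxes,show=True):
    c=pickle.load(open(f,'rb'));m=mask(c)
    for nm,(x,y,w,h),zl,zr,W in boxes:
        n,l,s,ce=cv2.connectedComponentsWithStats(m[y:y+h,x:x+w]);k=1+np.argmax(s[1:,4]);mm=(l==k)
        rows=np.where(mm.sum(1)>15)[0];L=[];Rr=[]
        for r in rows:
            xs=np.where(mm[r])[0];L.append((x+xs[0]-.5,y+r));Rr.append((x+xs[-1]+.5,y+r))
        q=int(len(rows)*.2);sl=slice(q,-q)
        out=[]
        for P,z in ((L,zl),(Rr,zr)):
            Q=np.array([fplane(c,p,z)[:2] for p in P[sl]],np.float32)
            v=cv2.fitLine(Q,cv2.DIST_HUBER,0,.001,.001).ravel();v=v if v[0]>0 else -v;out.append(v)
        a=[np.degrees(np.arctan2(v[1],v[0])) for v in out]
        yaw=np.radians(np.mean(a));u=np.array([np.cos(yaw),np.sin(yaw)]);nv=np.array([-u[1],u[0]])
        o=[v[2:]@nv for v in out];hull=np.argwhere(mm)[:,::-1]+[x,y]
        # ends: along-axis extreme of mask pixels
        foot=[fplane(c,p,.045)[:2]@u for p in hull];head=[fplane(c,p,.031)[:2]@u for p in hull]
        f0=np.percentile(foot,.3);h0=np.percentile(head,99.7)
        print(f,nm,'yaws',np.round(a,2),'width',round(abs(o[0]-o[1]),4),'exp',W,'foot',round(f0,4),'head',round(h0,4),'len',round(h0-f0,4),'axis offs',round(np.mean(o),4),'centre(foot+.093)',np.round(u*(f0+.093)+nv*np.mean(o),4),'rows',rows[0]+y,rows[-1]+y)
    return c,m
if __name__=='__main__':
    c,m=run('w7.pkl',[('wide',(160,0,80,165),.031,0,.054),('narrow',(325,0,90,165),0,.031,.040)])
    cv2.imwrite('pics/mask.png',m*255)
    for r in (20,60,100,130,145,150): print(r,''.join('#' if v else '.' for v in m[r,165:235]),''.join('#' if v else '.' for v in m[r,330:400]))
E
python3 tray.py
```

```text
w7.pkl wide yaws [6.63 6.51] width 0.0532 exp 0.054 foot 0.518 head 0.6849 len 0.1669 axis offs 0.0471 centre(foot+.093) [0.6016 0.1167] rows 41 164
w7.pkl narrow yaws [10.42 10.4 ] width 0.0395 exp 0.04 foot 0.4996 head 0.6831 len 0.1835 axis offs -0.2206 centre(foot+.093) [ 0.6227 -0.1099] rows 14 150
20 ...................................................................... ........##################################............................
60 .....############################################..................... ...............###################################....................
100 ..........############################################................ ......................##################################..............
130 ...............###########################################............ ####.......................##################################.........
145 .................###########################################.......... .............................####################################.....
150 #####............############################################......... .................................######################...............
```

```bash
python3 - <<'E'
from tray import *
run('w7.pkl',[('wide',(165,0,80,200),.031,0,.054)])
run('w1.pkl',[('wide',(32,20,70,140),.031,0,.054),('narrow',(150,0,80,125),.031,0,.040)])
to((.580,-.220,.12),0)
E
```

```text
w7.pkl wide yaws [6.49 6.57] width 0.0532 exp 0.054 foot 0.5011 head 0.6847 len 0.1836 axis offs 0.0475 centre(foot+.093) [0.5849 0.1148] rows 41 179
w1.pkl wide yaws [6.57 6.73] width 0.0531 exp 0.054 foot 0.5008 head 0.6843 len 0.1835 axis offs 0.0465 centre(foot+.093) [0.5844 0.1149] rows 35 148
w1.pkl narrow yaws [10.61 10.4 ] width 0.0393 exp 0.04 foot 0.497 head 0.6628 len 0.1658 axis offs -0.2214 centre(foot+.093) [ 0.6205 -0.1101] rows 0 110
shift [0.0779 0.2182 0.2118] rot [ 0.0001  0.0021 -0.0003]
```

```bash
python3 nudge.py '[[0.015,0.04,0.02,0,0,0],[0.03,0.09,0.06,0,0,0],[0.05,0.14,0.1,0,0,0],[0.07,0.19,0.15,0,0,0],[0.078,0.218,0.2,0,0,0],[0.078,0.218,0.25,0,0,0],[0.078,0.218,0.285,0,0,0],[0.078,0.218,0.296,0,0,0]]' 0.065
python3 nudge.py '[[0,0,0,0,0,0],[0,0,0,0,0,0]]'
python3 nudge.py '[[0,0,0,0,0,0],[0,0,0,0,0,0],[0,0,0,0,0,0],[0,0,0,0,0,0]]' 0.025 60
python3 nudge.py '[[0,0,-0.01,0,0,0],[0,0,-0.04,0,0,0],[0,0,-0.08,0,0,0],[0,0,-0.08,0,0,0]]'
python3 - <<'E'
from h import *
s=st();print(s['wrist_force'],s['ft_torque']);to((.5805,.1142,.12),6.57)
E
```

```text
clock: 13.9
tcp_pos: [0.5774, -0.2198, 0.0335]
orientation: [-0.001, 1.0, -0.001, -0.003]
wrist_force: [-0.0, -0.2, 0.3]
finger_gap: 0.065
grip_force: 0.0
clock: 14.15
tcp_pos: [0.5816, -0.2202, 0.0392]
orientation: [0.001, 1.0, -0.0, 0.001]
wrist_force: [0.8, 0.4, -0.5]
finger_gap: 0.0649
grip_force: 0.0
clock: 14.65
tcp_pos: [0.5816, -0.2201, 0.0393]
orientation: [0.001, 1.0, -0.0, 0.002]
wrist_force: [0.6, -1.5, 5.3]
finger_gap: 0.0369
grip_force: 62.0
clock: 15.15
tcp_pos: [0.5824, -0.2202, 0.1208]
orientation: [0.001, 1.0, 0.0, 0.003]
wrist_force: [1.8, -0.6, -4.0]
finger_gap: 0.0373
grip_force: 61.1
[ 1.78983281 -0.59454965 -4.03552047] [-0.04676882 -0.02812405  0.04915979]
shift [-1.800e-03 -3.344e-01 -2.000e-04] rot [ 0.0032 -0.0054 -0.1146]
```

```bash
python3 nudge.py '[[0,-0.03,0,0,0,-0.01],[0,-0.08,0,0,0,-0.03],[0,-0.13,0,0,0,-0.05],[0,-0.18,0,0,0,-0.07],[0,-0.23,0,0,0,-0.09],[0,-0.28,0,0,0,-0.11],[-0.001,-0.32,0,0,0,-0.115],[-0.001,-0.334,0,0,0,-0.115]]'
python3 nudge.py '[[0,0,0,0,0,0],[0,0,0,0,0,0]]'
python3 - <<'E'
from h import *
from workcell import env
s=st();print(s['wrist_force'],s['orientation']);to((.5815,.1143,.0643),6.57)
c=env.read_camera('wrist');pickle.dump(c,open('w8.pkl','wb'));cv2.imwrite('pics/w8.png',c['image'][:,:,::-1])
E
```

```text
clock: 16.15
tcp_pos: [0.5777, 0.1171, 0.1155]
orientation: [-0.0, 0.998, 0.059, -0.002]
wrist_force: [0.6, -0.6, -4.3]
finger_gap: 0.0374
grip_force: 61.3
clock: 16.4
tcp_pos: [0.5792, 0.1135, 0.1167]
orientation: [0.0, 0.998, 0.057, -0.001]
wrist_force: [-0.1, 0.1, -3.2]
finger_gap: 0.0372
grip_force: 61.3
[-0.11449711  0.07979731 -3.21336755] [ 3.43570946e-04  9.98385380e-01  5.68000189e-02 -5.22421046e-04]
shift [ 0.0024 -0.0006  0.0523] rot [ 0.0006  0.0011 -0.001 ]
```

```bash
python3 nudge.py '[[0.003,-0.0005,0.01,0,0,0],[0.003,-0.0005,0.025,0,0,0],[0.003,-0.0005,0.038,0,0,0],[0.003,-0.0005,0.045,0,0,0],[0.003,-0.0005,0.045,0,0,0]]'
python3 nudge.py '[[0,0,0.002,0,0,0],[0,0,0.004,0,0,0],[0,0,0.006,0,0,0],[0,0,0.007,0,0,0],[0,0,0.007,0,0,0]]'
```

```text
clock: 17.08
tcp_pos: [0.5817, 0.1154, 0.0713]
orientation: [0.0, 0.998, 0.057, -0.001]
wrist_force: [-0.5, 0.2, -3.7]
finger_gap: 0.0368
grip_force: 61.3
clock: 17.7
tcp_pos: [0.5823, 0.1154, 0.0652]
orientation: [0.0, 0.998, 0.057, -0.0]
wrist_force: [0.2, 1.1, -3.5]
finger_gap: 0.0373
grip_force: 61.3
```

```bash
python3 nudge.py '[[0,0.0005,0.001,0,0,0],[0,0.0005,0.002,0,0,0],[0,0.0005,0.002,0,0,0]]'
```

```text
clock: 18.08
tcp_pos: [0.5825, 0.115, 0.0643]
orientation: [0.0, 0.998, 0.057, 0.0]
wrist_force: [-2.9, 0.6, 5.5]
finger_gap: 0.0369
grip_force: 62.3
```

```bash
python3 nudge.py '[[-0.001,0,-0.0005,0,0,0],[-0.002,0,-0.0005,0,0,0],[-0.002,0,-0.0005,0,0,0]]'; python3 nudge.py '[[-0.001,0,0,0,0,0],[-0.002,0,0,0,0,0],[-0.002,0,0,0,0,0]]'
```

```text
clock: 18.45
tcp_pos: [0.5817, 0.1148, 0.0643]
orientation: [0.0, 0.998, 0.057, 0.001]
wrist_force: [3.4, 0.6, 0.6]
finger_gap: 0.0371
grip_force: 62.0
clock: 18.82
tcp_pos: [0.58, 0.1145, 0.0643]
orientation: [0.0, 0.998, 0.057, 0.002]
wrist_force: [5.8, 0.9, -0.2]
finger_gap: 0.0372
grip_force: 62.0
```

```bash
python3 nudge.py '[[-0.001,0,0,0,0,0],[-0.001,0,0,0,0,0]]'; python3 nudge.py '[[0.001,0,0,0,0,0],[0.001,0,0,0,0,0]]'; python3 nudge.py '[[0,0,0,0,0,0],[0,0,0,0,0,0],[0,0,0,0,0,0]]' 0.05 20;  python3 nudge.py '[[0,0,-0.02,0,0,0],[0,0,-0.07,0,0,0],[0,0,-0.12,0,0,0],[0.0,0.03,-0.16,0,0,0.03],[0.0,0.03,-0.18,0,0,0.06],[0,0.03,-0.18,0,0,0.06]]'
python3 - <<'E'
from h import *
from workcell import env
c=env.read_camera('wrist');pickle.dump(c,open('w9.pkl','wb'));cv2.imwrite('pics/w9.png',c['image'][:,:,::-1])
u=np.array([np.cos(np.radians(6.57)),np.sin(np.radians(6.57))]);n=np.array([-u[1],u[0]]);C=np.array([.5835,.1145])
p0=fproj(c,(*(C-u*.085),.071));p1=fproj(c,(*(C+u*.075),.071));print(p0,p1)
x,y=np.minimum(p0,p1).astype(int)-35;x2,y2=np.maximum(p0,p1).astype(int)+30;x=max(x,0);y=max(y,0)
b=poly(c['image'],x,y,x2-x,y2-y,lambda i:V(i)<28)
for p in b:
    P=fplane(c,p,.071)[:2]-C;Q=fplane(c,p,.025)[:2]-C;print(p.round(1),'tray',(np.array([P@u,P@n])*1000).round(1),'bottom',(np.array([Q@u,Q@n])*1000).round(1))
E
```

```text
clock: 19.08
tcp_pos: [0.5799, 0.1145, 0.0644]
orientation: [-0.0, 0.998, 0.057, 0.002]
wrist_force: [7.4, 1.4, -1.6]
finger_gap: 0.0372
grip_force: 61.6
clock: 19.32
tcp_pos: [0.58, 0.1145, 0.0643]
orientation: [0.0, 0.998, 0.057, 0.002]
wrist_force: [5.1, 1.3, -0.0]
finger_gap: 0.0372
grip_force: 61.9
clock: 19.7
tcp_pos: [0.5774, 0.1144, 0.0632]
orientation: [0.0, 0.998, 0.057, -0.001]
wrist_force: [0.8, 0.8, -0.1]
finger_gap: 0.0498
grip_force: 0.0
clock: 20.45
tcp_pos: [0.5826, 0.0844, 0.2454]
orientation: [0.0, 1.0, 0.027, 0.002]
wrist_force: [-0.8, 0.2, -1.4]
finger_gap: 0.0502
grip_force: 0.0
[260.19689575 271.65434035] [246.20467935 111.5693762 ]
[266.1 110.1] tray [ 74.9 -18. ] bottom [ 74.9 -15.6]
[267.4 111.1] tray [ 74. -19.] bottom [ 73.7 -16.8]
[276.6 244.9] tray [-55.6 -19. ] bottom [-76.  -16.8]
[275.9 268.4] tray [-82.  -16.4] bottom [-106.5  -13.8]
[242.1 271.1] tray [-83.5  18.7] bottom [-108.3   26.8]
[239.1 260.1] tray [-70.6  20.4] bottom [-93.4  28.7]
[230.9 186.9] tray [ 6.1 20.2] bottom [-4.7 28.5]
[224.9 114.4] tray [74.2 19.6] bottom [74.  27.8]
```

```bash
python3 - <<'E'
from h import *
to((.45,.28,.34),-6)
E
```

```text
shift [-0.1208 -0.2023 -0.0963] rot [ 1.000e-04 -5.000e-04  1.599e-01]
```

```bash
python3 nudge.py '[[-0.02,-0.02,-0.03,0,0,0.02],[-0.04,-0.06,-0.06,0,0,0.05],[-0.07,-0.1,-0.09,0,0,0.08],[-0.09,-0.15,-0.096,0,0,0.11],[-0.11,-0.19,-0.096,0,0,0.14],[-0.121,-0.202,-0.096,0,0,0.16],[-0.121,-0.202,-0.096,0,0,0.16],[-0.121,-0.202,-0.096,0,0,0.16]]' 0.085
python3 - <<'E'
from h import *
from workcell import env
c=env.read_camera('wrist');pickle.dump(c,open('w10.pkl','wb'));cv2.imwrite('pics/w10.png',c['image'][:,:,::-1])
d=load()
ct=fproj(c,(.514,.349,.1));print(ct)
x,y=int(ct[0])-45,int(ct[1])-45
q=poly(c['image'],x,y,90,90,lambda i:V(i)<34,eps=4)
for p in q: print(np.round(p,1),'z.16',np.round(fplane(c,p,.16)[:2],4),'z0',np.round(fplane(c,p,0)[:2],4))
E
```

```text
clock: 21.5
tcp_pos: [0.4578, 0.0822, 0.3383]
orientation: [-0.025, 1.0, -0.012, -0.001]
wrist_force: [0.4, 0.3, 0.2]
finger_gap: 0.0846
grip_force: 0.0
[ 86.79822348 142.92648978]
[129.4 121.6] z.16 [0.5348 0.2453] z0 [0.533  0.3362]
[125.6 149.1] z.16 [0.507  0.2529] z0 [0.4904 0.3479]
[ 63.1 170.1] z.16 [0.4904 0.3449] z0 [0.4649 0.4893]
[ 49.6 165.9] z.16 [0.497  0.3668] z0 [0.4751 0.5229]
[ 52.1 129.4] z.16 [0.5391 0.3545] z0 [0.5397 0.504 ]
[110.6 120.1] z.16 [0.5388 0.2682] z0 [0.5393 0.3715]
[120.6 119.6] z.16 [0.5379 0.2556] z0 [0.5379 0.3522]
```

```bash
python3 nudge.py '[[0,0,0,0,0,0]]'; python3 - <<'E'
from h import *
s=st();print(s['joint_pos'],s['qvel'],s['orientation'])
E
```

```text
clock: 21.68
tcp_pos: [0.4584, 0.0828, 0.3386]
orientation: [-0.025, 1.0, -0.012, -0.0]
wrist_force: [0.2, -0.0, 0.6]
finger_gap: 0.0848
grip_force: 0.0
[-0.02460167  0.08443231 -0.03337459  1.45459822  0.05037852  3.14060172] [ 6.10090064e-03  9.88237864e-03  7.48680832e-03 -1.37781321e-03
  9.26816848e-05 -1.96067358e-03] [-2.51948141e-02  9.99612544e-01 -1.18216007e-02 -4.81789732e-04]
```

```bash
python3 - <<'E'
from h import *
to((.49,.18,.36),84)
E
```

```text
shift [ 0.0292 -0.0989 -0.0165] rot [-0.0419 -0.0363 -1.4894]
```

```bash
python3 nudge.py '[[0,-0.01,-0.005,-0.005,-0.005,-0.18],[0.005,-0.02,-0.01,-0.01,-0.01,-0.36],[0.01,-0.035,-0.015,-0.015,-0.013,-0.54],[0.015,-0.05,-0.0165,-0.02,-0.018,-0.72],[0.02,-0.065,-0.0165,-0.025,-0.022,-0.9],[0.025,-0.08,-0.0165,-0.03,-0.026,-1.08],[0.029,-0.09,-0.0165,-0.035,-0.03,-1.26],[0.029,-0.099,-0.0165,-0.041,-0.036,-1.44]]'
python3 - <<'E'
from h import *
print(st()['joint_pos']);to((.50,.26,.36),174)
E
```

```text
clock: 22.68
tcp_pos: [0.4903, 0.1809, 0.3595]
orientation: [-0.001, 0.757, 0.653, -0.001]
wrist_force: [0.6, -0.6, 0.5]
finger_gap: 0.0851
grip_force: 0.0
[1.99466283e-01 2.05405666e-01 1.60991033e-01 1.52852288e+00
 6.00202233e-04 1.91768825e+00]
shift [ 0.0797 -0.002  -0.0005] rot [-0.0018 -0.0017 -1.6135]
```

```bash
python3 nudge.py '[[0.01,0,0,0,0,-0.18],[0.02,0,0,0,0,-0.36],[0.03,0,0,0,0,-0.54],[0.04,0,0,0,0,-0.72],[0.05,0,0,0,0,-0.9],[0.06,0,0,0,0,-1.08],[0.07,0,0,0,0,-1.26],[0.08,0,0,0,0,-1.44]]'
python3 nudge.py '[[0,0,0,0,0,-0.17],[0,0,0,0,0,-0.17],[0,0,0,0,0,-0.17]]'
python3 - <<'E'
from h import *
from workcell import env
c=env.read_camera('wrist');pickle.dump(c,open('w10.pkl','wb'));cv2.imwrite('pics/w10.png',c['image'][:,:,::-1])
s=st();print(s['joint_pos'],-c['R'].T@c['t'])
ct=fproj(c,(.514,.349,.1));print(ct)
x,y=max(int(ct[0])-50,0),max(int(ct[1])-50,0)
q=poly(c['image'],x,y,100,100,lambda i:V(i)<34,eps=4)
for p in q: print(np.round(p,1),'z.16',np.round(fplane(c,p,.16)[:2],4),'z0',np.round(fplane(c,p,0)[:2],4))
E
```

```text
clock: 23.68
tcp_pos: [0.5023, 0.2599, 0.3596]
orientation: [-0.001, 0.139, 0.99, 0.0]
wrist_force: [-0.5, 0.7, 0.5]
finger_gap: 0.0849
grip_force: 0.0
clock: 24.05
tcp_pos: [0.502, 0.2593, 0.3598]
orientation: [-0.001, 0.059, 0.998, 0.0]
wrist_force: [-0.1, -0.2, -0.6]
finger_gap: 0.0849
grip_force: 0.0
[3.34032056e-01 2.92854147e-01 2.76514134e-01 1.55636291e+00
 1.03833564e-03 4.51068697e-01] [0.42290598 0.269927   0.48060842]
[356.09865836 177.66391355]
[339.4 148.9] z.16 [0.4684 0.3215] z0 [0.4911 0.3472]
[356.1 153.1] z.16 [0.4743 0.3383] z0 [0.5    0.3724]
[383.9 171.1] z.16 [0.4957 0.3667] z0 [0.532 0.415]
[382.1 184.4] z.16 [0.5096 0.3642] z0 [0.5529 0.4113]
[374.9 211.4] z.16 [0.5384 0.3552] z0 [0.596  0.3978]
[355.6 208.1] z.16 [0.5323 0.3342] z0 [0.5869 0.3663]
[334.1 177.9] z.16 [0.4975 0.3137] z0 [0.5347 0.3355]
```

```bash
python3 - <<'E'
from h import *
c=pickle.load(open('w10.pkl','rb'));d=load()
for a,b in (((383.9,171.1),(349.9,124.1)),((374.9,211.4),(358.4,132.6))): print(tri2(*fray(c,a),*ray(d['scene'],b)))
to((.512,.3525,.141),165)
E
```

```text
(array([0.49547449, 0.36660595, 0.15762882]), np.float64(0.002067988919444836))
(array([0.53818538, 0.35448613, 0.15692003]), np.float64(0.003853463373041825))
shift [0.0005 0.0938 0.2188] rot [-1.000e-04 -2.200e-03  1.448e-01]
```

```bash
python3 nudge.py '[[0,0.03,0,0,0,0.04],[0,0.07,0,0,0,0.1],[0,0.094,0.03,0,0,0.145],[0,0.094,0.08,0,0,0.145],[0,0.094,0.13,0,0,0.145],[0,0.094,0.18,0,0,0.145],[0,0.094,0.21,0,0,0.145],[0,0.094,0.219,0,0,0.145]]' 0.085
python3 nudge.py '[[0,0,0,0,0,0],[0,0,0,0,0,0]]'
python3 - <<'E'
from h import *
from workcell import env
c=env.read_camera('wrist');pickle.dump(c,open('w11.pkl','wb'));cv2.imwrite('pics/w11.png',c['image'][:,:,::-1])
q=poly(c['image'],205,140,155,220,lambda i:V(i)<40,eps=5)
for p in q: print(np.round(p,1),'z.16',np.round(fplane(c,p,.16)[:2],4),'z0',np.round(fplane(c,p,0)[:2],4))
to((.512,.3525,.141),165)
E
```

```text
clock: 25.1
tcp_pos: [0.5109, 0.3518, 0.1387]
orientation: [-0.003, 0.13, 0.991, -0.001]
wrist_force: [0.3, 0.3, 0.6]
finger_gap: 0.0849
grip_force: 0.0
clock: 25.35
tcp_pos: [0.5134, 0.3531, 0.1429]
orientation: [0.0, 0.13, 0.992, 0.001]
wrist_force: [0.8, -0.1, 0.1]
finger_gap: 0.0849
grip_force: 0.0
[266.1 181.1] z.16 [0.4576 0.3637] z0 [0.4909 0.3464]
[293.1 182.4] z.16 [0.4602 0.3721] z0 [0.4977 0.3678]
[307.1 276.1] z.16 [0.4953 0.3684] z0 [0.587  0.3586]
[302.6 359.4] z.16 [0.5361 0.3573] z0 [0.6906 0.3301]
[249.1 359.4] z.16 [0.5303 0.3349] z0 [0.676  0.2733]
[244.4 277.1] z.16 [0.4899 0.3461] z0 [0.5732 0.3018]
[247.9 253.1] z.16 [0.4809 0.3503] z0 [0.5502 0.3125]
shift [ 0.0011 -0.001   0.0019] rot [0.002  0.0004 0.0017]
```

```bash
python3 nudge.py '[[0,0,0,0,0,0],[0,0,0,0,0,0],[0,0,0,0,0,0],[0,0,0,0,0,0],[0,0,0,0,0,0],[0,0,0,0,0,0]]' 0.012 35; python3 nudge.py '[[0,0,-0.015,0,0,0],[0,0,-0.04,0,0,0],[0,0,-0.04,0,0,0]]'
python3 - <<'E'
from h import *
d=load()
for n,p,z in (('stamp',(243,226),.05),('weight',(189,195),.05)): print(n,plane(d['top'],p,z))
s=st();print(s['wrist_force'],s['finger_gap']);to((.40,.235,.182),180)
E
```

```text
clock: 26.15
tcp_pos: [0.5123, 0.3525, 0.1412]
orientation: [-0.001, 0.13, 0.992, 0.0]
wrist_force: [-0.7, -1.2, 2.9]
finger_gap: 0.024
grip_force: 35.3
clock: 26.52
tcp_pos: [0.5136, 0.3534, 0.1833]
orientation: [0.001, 0.129, 0.992, 0.001]
wrist_force: [0.4, 0.3, -2.6]
finger_gap: 0.0238
grip_force: 34.8
stamp [0.51616076 0.17152205 0.05      ]
weight [0.6028913  0.31927871 0.05      ]
[ 0.3998251   0.25896332 -2.60060566] 0.023779451090268033
shift [ 0.0794 -0.1436  0.0008] rot [ 0.0028  0.0014 -0.2597]
```

```bash
python3 nudge.py '[[0.015,-0.02,0,0,0,-0.04],[0.035,-0.05,0,0,0,-0.09],[0.06,-0.085,0,0,0,-0.15],[0.085,-0.12,0,0,0,-0.21],[0.1,-0.144,0,0,0,-0.26],[0.1,-0.144,0.01,0,0,-0.26],[0.1,-0.144,0.03,0,0,-0.26],[0.1,-0.144,0.037,0,0,-0.26]]'
python3 nudge.py '[[0,0,0.002,0,0,0],[0,0,0.004,0,0,0],[0,0,0.005,0,0,0],[0,0,0.005,0,0,0]]'
```

```text
clock: 27.52
tcp_pos: [0.3782, 0.2391, 0.1427]
orientation: [-0.002, 0.0, 1.0, -0.0]
wrist_force: [-0.2, 0.0, -2.1]
finger_gap: 0.0237
grip_force: 35.2
clock: 28.02
tcp_pos: [0.3791, 0.2394, 0.1412]
orientation: [-0.0, -0.0, 1.0, 0.0]
wrist_force: [-4.6, -1.9, 11.1]
finger_gap: 0.0235
grip_force: 37.0
```

```bash
python3 nudge.py '[[-0.006,0,-0.0007,0,0,0],[-0.012,0,-0.0014,0,0,0],[-0.018,0,-0.0018,0,0,0],[-0.0245,0,-0.002,0,0,0],[-0.031,0,-0.0018,0,0,0],[-0.037,0,-0.0014,0,0,0],[-0.043,0,-0.0008,0,0,0],[-0.0492,0,-0.0,0,0,0]]' - 20
python3 - <<'E'
from h import *
from workcell import env
c=env.read_camera('wrist');pickle.dump(c,open('w12.pkl','wb'))
g=c['image'].max(2).astype(int);v=[int(g[r,265:290].mean()) for r in range(150,380)]
for r in [150+i for i,a in enumerate(v) if i and abs(a-v[i-1])>10]: print(r,v[r-150],fplane(c,(278,r),0)[:2].round(4),fplane(c,(278,r),.16)[:2].round(4))
E
```

```text
clock: 29.02
tcp_pos: [0.4284, 0.2393, 0.1402]
orientation: [-0.0, -0.0, 1.0, 0.0]
wrist_force: [-2.2, -0.2, 4.3]
finger_gap: 0.0235
grip_force: 36.2
175 27 [0.4029 0.2368] [0.3696 0.2391]
176 84 [0.4037 0.2368] [0.3699 0.2391]
177 105 [0.4045 0.2368] [0.3702 0.2391]
199 120 [0.4233 0.2367] [0.3775 0.239 ]
201 61 [0.425  0.2367] [0.3781 0.239 ]
202 14 [0.4259 0.2367] [0.3785 0.239 ]
214 91 [0.4365 0.2367] [0.3826 0.239 ]
215 133 [0.4374 0.2367] [0.3829 0.239 ]
268 147 [0.4881 0.2364] [0.4025 0.2389]
270 71 [0.4902 0.2364] [0.4033 0.2389]
271 12 [0.4912 0.2364] [0.4037 0.2389]
362 156 [0.6068 0.2356] [0.4484 0.2386]
363 184 [0.6084 0.2356] [0.4491 0.2386]
365 166 [0.6116 0.2356] [0.4503 0.2386]
366 136 [0.6133 0.2356] [0.4509 0.2386]
367 97 [0.6149 0.2356] [0.4516 0.2386]
368 28 [0.6165 0.2355] [0.4522 0.2386]
369 13 [0.6182 0.2355] [0.4528 0.2386]
```

```bash
python3 - <<'E'
from h import *
c6=pickle.load(open('w6.pkl','rb'));g=c6['image'].max(2).astype(int);v=[int(g[r,278:290].mean()) for r in range(0,170)]
print('ref s',[round(1000*(fplane(c6,(284,r),.046)[0]-.4995)) for r in range(1,170) if abs(v[r]-v[r-1])>25])
c=pickle.load(open('w12.pkl','rb'));T=np.array([.4284,.2393,.1402])
g=c['image'].max(2).astype(int);print([int(g[r,265:290].mean()) for r in range(100,180,5)])
for th in (0,5,10,15,20,25):
    a=np.radians(th);e=np.array([np.sin(a),0,np.cos(a)]);x=np.array([np.cos(a),0,-np.sin(a)])
    P0=T+np.array([0,0,-.001])-.0203*x-.140*e
    out=[]
    for r in (176,201,214.5,269.5,362):
        o,d=fray(c,(278,r));A=np.c_[d[[0,2]],-e[[0,2]]];out.append(np.linalg.solve(A,(P0-o)[[0,2]])[1]*1000)
    print(th,np.round(out))
E
```

```text
ref s [159, 143, 142, 108, 107, 96, 74, 73, 36, 35, 21, 20, 1, 0]
[173, 172, 178, 174, 171, 179, 25, 34, 86, 78, 18, 18, 18, 18, 19, 27]
0 [-20.  59.  86. 152. 202.]
5 [ 25.  75.  95. 148. 195.]
10 [ 49.  85. 101. 146. 190.]
15 [ 63.  92. 105. 144. 185.]
20 [ 72.  96. 107. 142. 182.]
25 [ 79.  99. 108. 140. 178.]
```

```bash
python3 nudge.py '[[-0.006,0,0.0012,0,0,0],[-0.012,0,0.0026,0,0,0],[-0.024,0,0.0065,0,0,0],[-0.0356,0,0.0112,0,0,0],[-0.0466,0,0.017,0,0,0],[-0.0571,0,0.0236,0,0,0],[-0.067,0,0.031,0,0,0]]' - 20
python3 nudge.py '[[-0.009,0,0.0085,0,0,0],[-0.0177,0,0.0174,0,0,0],[-0.025,0,0.0275,0,0,0],[-0.0321,0,0.0377,0,0,0],[-0.0375,0,0.049,0,0,0],[-0.0427,0,0.0601,0,0,0],[-0.046,0,0.07,0,0,0],[-0.048,0,0.074,0,0,0]]'
```

```text
clock: 29.95
tcp_pos: [0.496, 0.2393, 0.1078]
orientation: [-0.0, -0.0, 1.0, 0.0]
wrist_force: [1.1, -0.5, 2.9]
finger_gap: 0.0236
grip_force: 36.2
clock: 30.95
tcp_pos: [0.5414, 0.2391, 0.0326]
orientation: [-0.002, -0.0, 1.0, 0.0]
wrist_force: [-1.8, -0.4, 1.3]
finger_gap: 0.0236
grip_force: 35.8
```

```bash
python3 nudge.py '[[-0.0005,0,0.002,0,0,0],[-0.001,0,0.004,0,0,0],[-0.0015,0,0.006,0,0,0],[-0.002,0,0.008,0,0,0],[-0.002,0,0.008,0,0,0]]'; python3 nudge.py '[[0,0,0.001,0,0,0],[0,0,0.001,0,0,0]]'
```

```text
clock: 31.58
tcp_pos: [0.5445, 0.2392, 0.0258]
orientation: [-0.001, -0.0, 1.0, 0.0]
wrist_force: [-2.2, 0.5, -0.2]
finger_gap: 0.0239
grip_force: 35.7
clock: 31.82
tcp_pos: [0.5448, 0.2392, 0.025]
orientation: [-0.001, -0.0, 1.0, 0.0]
wrist_force: [-2.1, 0.1, 0.4]
finger_gap: 0.0236
grip_force: 35.7
```

```bash
python3 nudge.py '[[0,0,0.0007,0,0,0],[0,0,0.0014,0,0,0],[0,0,0.0014,0,0,0]]'; python3 nudge.py '[[0,0,0,0,0,0],[0,0,0,0,0,0],[0,0,0,0,0,0]]' 0.034 20
```

```text
clock: 32.2
tcp_pos: [0.545, 0.2392, 0.0236]
orientation: [-0.001, -0.0, 1.0, 0.0]
wrist_force: [-0.5, -0.0, 1.5]
finger_gap: 0.0238
grip_force: 35.8
clock: 32.58
tcp_pos: [0.5447, 0.2392, 0.0235]
orientation: [-0.001, -0.0, 1.0, 0.0]
wrist_force: [-0.1, -0.2, -0.9]
finger_gap: 0.0339
grip_force: 0.0
```

```bash
python3 nudge.py '[[0,0,-0.02,0,0,0],[0,0,-0.06,0,0,0],[0,0,-0.11,0,0,0],[0.02,0,-0.16,0,0,0],[0.04,0,-0.21,0,0,0],[0.045,0,-0.23,0,0,0],[0.045,0,-0.23,0,0,0],[0.045,0,-0.23,0,0,0]]'
python3 - <<'E'
from h import *
from workcell import env
c=env.read_camera('wrist');pickle.dump(c,open('w13.pkl','wb'));cv2.imwrite('pics/w13.png',c['image'][:,:,::-1])
a=fproj(c,(.405,.24,.046));b=fproj(c,(.565,.24,.046));print(a,b)
x=int(min(a[0],b[0]))-30;y=max(int(min(a[1],b[1]))-20,0)
g=c['image'][y:int(max(a[1],b[1]))+20,x:x+60]
q=poly(c['image'],x,y,60,g.shape[0],lambda i:V(i)<36)
for p in q: print(p.round(1),fplane(c,p,.046)[:2].round(4),fplane(c,p,0)[:2].round(4))
gg=c['image'].max(2).astype(int);cx=int((a[0]+b[0])/2);print([round(1000*fplane(c,(cx,r),.046)[0]) for r in range(y,y+g.shape[0]) if abs(gg[r,cx-3:cx+4].mean()-gg[r-1,cx-3:cx+4].mean())>25])
E
```

```text
clock: 33.58
tcp_pos: [0.4998, 0.239, 0.2523]
orientation: [-0.002, -0.0, 1.0, -0.0]
wrist_force: [-0.4, 0.7, -1.6]
finger_gap: 0.0342
grip_force: 0.0
[282.49692122  93.88227364] [282.45407278 244.44522475]
[293.6  95.9] [0.407 0.251] [0.4051 0.2525]
[294.9 116.9] [0.4281 0.2523] [0.4292 0.254 ]
[293.1 243.9] [0.5643 0.2517] [0.5846 0.2533]
[273.6 244.1] [0.5646 0.2303] [0.5849 0.2289]
[271.6  97.1] [0.4082 0.2293] [0.4065 0.2277]
[272.6  95.9] [0.407  0.2303] [0.4051 0.2289]
[406, 407, 426, 427, 442, 480, 481, 502, 503, 514, 515, 548, 549, 550, 566, 567]
```

```bash
python3 nudge.py '[[0.01,0.002,0.03,0,0,0],[0.014,0.002,0.08,0,0,0],[0.014,0.002,0.13,0,0,0],[0.014,0.002,0.18,0,0,0],[0.014,0.002,0.205,0,0,0],[0.014,0.002,0.213,0,0,0],[0.014,0.002,0.213,0,0,0]]' 0.045
python3 nudge.py '[[0,0,0,0,0,0],[0,0,0,0,0,0],[0,0,0,0,0,0],[0,0,0,0,0,0]]' 0.012 60
python3 nudge.py '[[0,0,-0.01,0,0,0],[0,0,-0.04,0,0,0],[0,0,-0.09,0,0,0],[0,0,-0.1,0,0,0],[0,0,-0.1,0,0,0]]'
python3 - <<'E'
from h import *
s=st();print(s['wrist_force'],s['orientation'])
u=np.array([np.cos(np.radians(10.4)),np.sin(np.radians(10.4))]);C=np.array([.6212,-.1107])-.003*u;print(C);to((*C,.139),190.4)
E
```

```text
clock: 34.5
tcp_pos: [0.4852, 0.241, 0.0399]
orientation: [-0.002, -0.0, 1.0, -0.0]
wrist_force: [0.1, 0.0, 0.9]
finger_gap: 0.0451
grip_force: 0.0
clock: 35.0
tcp_pos: [0.4867, 0.2415, 0.042]
orientation: [0.0, -0.0, 1.0, 0.001]
wrist_force: [-0.7, -1.3, 6.6]
finger_gap: 0.0229
grip_force: 59.9
clock: 35.62
tcp_pos: [0.4858, 0.2412, 0.141]
orientation: [-0.001, -0.0, 1.0, 0.0]
wrist_force: [0.2, 0.3, -3.0]
finger_gap: 0.0229
grip_force: 59.3
[ 0.15326864  0.30185556 -2.95878982] [-5.55988139e-04 -1.17958761e-04  9.99999774e-01  3.58009660e-04]
[ 0.61824929 -0.11124156]
shift [-0.1323 -0.3525  0.0016] rot [ 0.0008 -0.001  -0.1813]
```

```bash
python3 nudge.py '[[-0.01,-0.03,0,0,0,-0.015],[-0.03,-0.08,0,0,0,-0.04],[-0.05,-0.13,0,0,0,-0.065],[-0.07,-0.18,0,0,0,-0.09],[-0.09,-0.23,0,0,0,-0.115],[-0.11,-0.285,0,0,0,-0.145],[-0.125,-0.33,0,0,0,-0.17],[-0.132,-0.3525,0,0,0,-0.1815]]'
python3 nudge.py '[[0,0,0,0,0,0],[0,0,0,0,0,0],[0,0,0,0,0,0]]'
python3 - <<'E'
from h import *
s=st();print(s['wrist_force'],s['orientation']);to((.6182,-.1112,.067),190.4)
E
```

```text
clock: 36.62
tcp_pos: [0.6171, -0.1138, 0.1373]
orientation: [-0.003, -0.09, 0.996, 0.001]
wrist_force: [1.3, 0.9, -4.3]
finger_gap: 0.023
grip_force: 59.5
clock: 37.0
tcp_pos: [0.6171, -0.1099, 0.1395]
orientation: [-0.002, -0.091, 0.996, 0.001]
wrist_force: [-0.9, 0.1, -2.0]
finger_gap: 0.0235
grip_force: 59.5
[-0.86297391  0.07102011 -2.02833785] [-1.71470115e-03 -9.14051875e-02  9.95812065e-01  6.94206571e-04]
shift [-0.0011 -0.0016  0.0725] rot [ 0.0017 -0.0033  0.0016]
```

```bash
python3 nudge.py '[[-0.001,-0.001,0.015,0,0,0],[-0.001,-0.001,0.035,0,0,0],[-0.001,-0.001,0.055,0,0,0],[-0.001,-0.001,0.064,0,0,0],[-0.001,-0.001,0.064,0,0,0]]'
python3 nudge.py '[[0,0,0.002,0,0,0],[0,0,0.004,0,0,0],[0,0,0.006,0,0,0],[0,0,0.0075,0,0,0],[0,0,0.0075,0,0,0]]'
```

```text
clock: 37.62
tcp_pos: [0.6182, -0.1116, 0.0752]
orientation: [-0.002, -0.091, 0.996, 0.001]
wrist_force: [0.6, -0.4, -1.8]
finger_gap: 0.023
grip_force: 59.5
clock: 38.25
tcp_pos: [0.6188, -0.1121, 0.0686]
orientation: [-0.001, -0.091, 0.996, 0.0]
wrist_force: [0.5, 0.2, -2.4]
finger_gap: 0.0229
grip_force: 59.5
```

```bash
python3 nudge.py '[[0,0.0005,0.001,0,0,0],[0,0.0005,0.002,0,0,0],[0,0.0005,0.002,0,0,0]]'
```

```text
clock: 38.62
tcp_pos: [0.6188, -0.1116, 0.067]
orientation: [-0.001, -0.091, 0.996, 0.0]
wrist_force: [-1.2, -0.2, 0.7]
finger_gap: 0.0229
grip_force: 59.7
```

```bash
python3 nudge.py '[[0.001,0,0.0006,0,0,0],[0.002,0,0.0006,0,0,0],[0.002,0,0.0006,0,0,0]]'; python3 nudge.py '[[0.001,0,0,0,0,0],[0.002,0,0,0,0,0],[0.002,0,0,0,0,0]]'
```

```text
clock: 39.0
tcp_pos: [0.618, -0.1121, 0.067]
orientation: [0.0, -0.091, 0.996, -0.0]
wrist_force: [4.2, 1.8, 3.8]
finger_gap: 0.0227
grip_force: 60.2
clock: 39.38
tcp_pos: [0.617, -0.1125, 0.067]
orientation: [0.001, -0.091, 0.996, -0.0]
wrist_force: [6.7, 1.6, 3.0]
finger_gap: 0.0231
grip_force: 60.1
```

```bash
python3 nudge.py '[[0.001,0,0,0,0,0],[0.0015,0,0,0,0,0],[0.0015,0,0,0,0,0]]'; python3 nudge.py '[[-0.001,0,-0.0003,0,0,0],[-0.0015,0,-0.0005,0,0,0]]'; python3 nudge.py '[[0,0,0,0,0,0],[0,0,0,0,0,0],[0,0,0,0,0,0]]' 0.036 20;  python3 nudge.py '[[0,0,-0.02,0,0,0],[0,0,-0.07,0,0,0],[0,0,-0.12,0,0,0],[0.0,0,-0.16,0,0,0],[0.0,0,-0.19,0,0,0],[0,0,-0.19,0,0,0]]'
python3 - <<'E'
from h import *
from workcell import env
c=env.read_camera('wrist');pickle.dump(c,open('w14.pkl','wb'));cv2.imwrite('pics/w14.png',c['image'][:,:,::-1])
a=np.radians(10.4);u=np.array([np.cos(a),np.sin(a)]);n=np.array([-u[1],u[0]]);C=np.array([.6212,-.1107])
p0=fproj(c,(*(C-u*.085),.071));p1=fproj(c,(*(C+u*.075),.071));print(p0,p1)
x,y=np.minimum(p0,p1).astype(int)-22;x2,y2=np.maximum(p0,p1).astype(int)+22;x=max(x,0);y=max(y,0)
b=poly(c['image'],x,y,x2-x,y2-y,lambda i:V(i)<28)
for p in b:
    P=fplane(c,p,.071)[:2]-C;print(p.round(1),'tray',(np.array([P@u,P@n])*1000).round(1))
E
```

```text
clock: 39.75
tcp_pos: [0.6169, -0.1125, 0.0673]
orientation: [0.003, -0.091, 0.996, 0.0]
wrist_force: [10.1, 3.3, 2.2]
finger_gap: 0.023
grip_force: 60.0
clock: 40.0
tcp_pos: [0.617, -0.1125, 0.0671]
orientation: [0.001, -0.091, 0.996, -0.0]
wrist_force: [6.7, 2.1, 0.8]
finger_gap: 0.0232
grip_force: 59.8
clock: 40.38
tcp_pos: [0.6138, -0.1123, 0.0659]
orientation: [-0.002, -0.091, 0.996, 0.0]
wrist_force: [0.6, -0.2, -0.1]
finger_gap: 0.0359
grip_force: 0.0
clock: 41.12
tcp_pos: [0.6162, -0.1129, 0.2594]
orientation: [0.001, -0.091, 0.996, -0.001]
wrist_force: [0.5, 0.8, -0.1]
finger_gap: 0.0362
grip_force: 0.0
[283.04437881 107.46735808] [282.95106238 262.82667402]
[293.6 108.1] tray [-84.4   9.9]
[295.6 109.4] tray [-83.2  11.8]
[294.6 244.9] tray [53.9 12.1]
[273.4 245.4] tray [ 54.5 -10. ]
[271.4 109.1] tray [-83.5 -10.9]
```

```bash
python3 nudge.py '[[0.02,-0.01,-0.03,0,0,0],[0.06,-0.04,-0.06,0,0,0],[0.11,-0.08,-0.08,0,0,0],[0.15,-0.12,-0.08,0,0,0],[0.19,-0.16,-0.08,0,0,0],[0.22,-0.2,-0.08,0,0,0],[0.22,-0.2,-0.08,0,0,0],[0.22,-0.2,-0.08,0,0,0]]'
python3 - <<'E'
from h import *
from workcell import env
a=env.read_camera('scene')['image'];b=env.read_camera('top')['image']
m=np.hstack([cv2.resize(a[100:350,100:400],(400,333)),cv2.resize(b[140:290,150:470],(400,188)) if 0 else cv2.resize(b[130:300,230:460],(400,296))[:296].copy() if 0 else cv2.copyMakeBorder(cv2.resize(b[130:280,150:470],(400,188)),0,145,0,0,cv2.BORDER_CONSTANT)])
m=cv2.resize(np.clip(m[:,:,::-1].astype(float)*1.4,0,255).astype(np.uint8),(800,333));cv2.imwrite('pics/end.png',m)
E
```

```text
clock: 42.18
tcp_pos: [0.4347, -0.3485, 0.3353]
orientation: [-0.002, -0.09, 0.996, 0.002]
wrist_force: [-0.6, 0.9, 1.0]
finger_gap: 0.036
grip_force: 0.0
```

View pics/end.png

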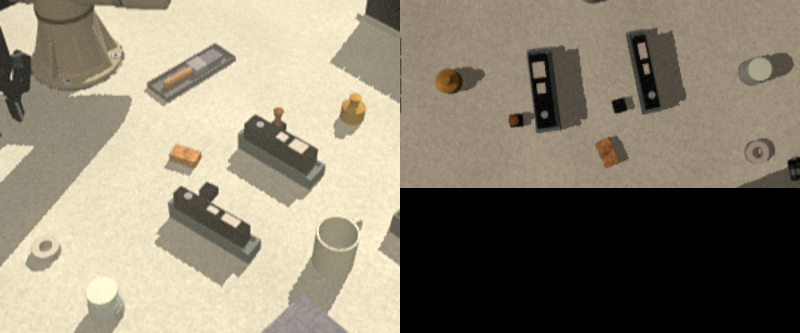

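The picture shows both boxes lying in their trays, thick at (280,150) and thin at (213,218). Labels and pulls face up, the pull (foot) ends sit at the tall stops, and the bystanders look undisturbed.

```bash
python3 -c "
from workcell import env
print(env.hand_in())"
```

```text
the job is handed in; nothing more can be done
None
```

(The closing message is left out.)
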